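# Beaker upside down on the drying peg

## Robot

A 6-joint arm with a two-finger parallel gripper is mounted at the origin on the work surface. World frame = base frame: x ahead of the robot, y to its left, z up, the work surface at z = 0. Lengths are in m, angles in degrees, forces in N, time in s.
With the tool pointing down it reaches from about 0.4 to 0.825 m from the base axis. Payload 7 kg.
Tool frame: the origin (TCP) lies on the centre line of the jaws, within the pads' length; the fingertips stand 22 mm ahead of it and the grasp point (between the pads) lies 3 mm ahead of it (ctrl.finger_overhang is the distance from the TCP to the fingertips, in m); z points along the fingers, y is the line along which they close (so a half turn about z gives the same grasp; the last joint's range is limited). The gripper opens to 88 mm and grips with 3 to 60 N. Pads are 19 mm wide; open, the fingers measure 130 mm over their backs; the gripper's body (78 mm by 193 mm) begins 47 mm behind the grasp point.
Start: joints at [-55.571, 20.546, 0.682, 0, -70.136, -16.507], TCP at [0.208, -0.642, 0.249] pointing down, gripper open.
Joint ranges: [-176.03, 176.03], [-82.01, 121.73], [-58.28, 71.71], [-173.87, 95.51], [-174.79, -0.11], [-173.66, 173.66]. Speed limits (degrees/s): [136.94, 136.94, 172.46, 180, 180, 180].

## Interface

Orientations are given as [roll, pitch, yaw] about the fixed x, y, z axes, in that order (R = Rz(yaw) Ry(pitch) Rx(roll)).
In Python, from plant import ctrl gives the robot as it stands. The module is installed in compiled form; this text tells all that it offers.
- The arm moves only by the shell command python3 -m creep 'ROWS'. ROWS is JSON, a list of rows, each an object with "grip": the closure, from 0 (fully open) to 1 (shut); "delta_pos": the shift along the tool's x, y, z scaled (see below), a list of three; "rotation": the turn, a rotation vector about the tool's x, y, z scaled (see below), a list of three. A call has 1 to 5 rows; each row is the pose to reach, as a shift and turn from the pose commanded when the call began, along the tool's axes at that moment; what a row does not reach only later rows make up. The controller multiplies each number of a shift by 10 cm and each number of a turn by pi/2 rad. A row lasts 1/10 s, in which the tool goes at most 50 mm and 8.59 degrees, less where a joint would pass 70% of its speed; a pose out of reach is approached as far as the arm can. A call with a number of a shift or a turn outside -1 to 1 is refused whole. A call with a gripper value outside its range is refused whole. The fingers move at their own pace and stop on an object; the grip force is fixed at half the most. Time passes only in rows, so rows that repeat a pose let the fingers close. It gives the time, the measured TCP pose, the force, the opening and the grip force at its end, in the units of the state.
- ctrl.get_obs(): the state, without advancing time (a new reading comes with each control period).
- ctrl.snapshot(name): name is "side" or "top"; returns a dict with "color" (400x640x3 uint8, red, green, blue), "intrinsics" (3x3 intrinsics, pixels), "R" (3x3) and "t" (3): a world point X has camera coordinates R X + t. Camera axes: x right, y down, z forward; pixel columns grow to the right and rows downward; lengths in m; the calibration is good to about 2 mm. A picture is of the moment at which its call begins. There is no depth.
- ctrl.close_job(): hands the job in; it is judged then, once.
The state is a dict: "clock": time; "joint_pos": joint angles; "qvel": joint speeds; "tau": joint torques, N m; "tool_pos": TCP position; "orientation": TCP orientation; "force": force on the tool from outside, world axes, zero at the start; "moment": the same for the moment, N m; "opening": finger opening in m; "gripper_force": force on a finger pad.
Only numpy, scipy, OpenCV 4.12 (cv2) and the standard library are available. Lean on these libraries where they do the work, as an engineer would, in place of code of your own. Each camera call takes 0.05 s, during which the arm holds its last target. There are 200 camera calls.

## Task

Take the steel measuring beaker out of the sloping drip cradle and put it upside down over the free drying peg of the wooden stand. The rubber stop on that peg may be at any height, so lower the beaker until you feel it sit on the stop before you let go, rather than dropping it. Leave it standing straight on the stop and do not disturb the tea glass or anything else on the counter.

Things in the scene. Friction and masses are not known exactly. Their poses are not given: they have to be found in the camera images.
- cup: Steel measuring beaker, a straight round cup without handle: outer diameter 58, length 92, wall and bottom 3 mm, 0.1 to 0.2 kg. Origin: centre of the outside of its closed bottom; z along its axis towards the open mouth. It starts in the cradle, bottom high, mouth downhill, axis 30 degrees from level. Grip it across the diameter near the bottom, the tool leaning; it must turn 60 degrees.
- cup_mouth (a point): Centre of the beaker's open mouth, in the plane of the rim, 92 mm from the origin of the beaker along its z axis.
- cradle: White plastic drip cradle, fixed: base 150 (x) by 70 (y) by 8 mm, two 8 mm round rails 32 mm apart under the beaker, dropping 30 degrees towards the cradle's +x, and a 45 mm wide lip at their low end that stops the lower part of the beaker's rim. Nothing stands beside or above the beaker; it lifts straight up. Origin: centre of the underside; z up.
- rack: Wooden board of the drying stand, fixed: 130 (x) by 270 (y) by 18 mm thick. Origin: centre of the underside; z up. Two upright pegs stand on it, 65 mm either side of the centre along its y.
- peg: Free drying peg, fixed, wooden, 26 mm in diameter, 105 high, top 15 mm tapered to 10. Origin: centre of its foot, 18 mm above the counter; z up. Around it a fixed black rubber stop disc, 80 in diameter, 8 thick; its top is 20 to 50 mm above the foot, height not reported. The beaker's rim rests on this disc; its bottom does not reach the peg's tip.
- short_peg: The other peg, fixed: 26 mm in diameter, 75 mm high, 130 mm from the free peg, with its rubber disc 12 mm above the foot; the tea glass stands on it. Origin: centre of its foot, on top of the board.
- glass: Green tea glass, 85 mm high, 64 mm in diameter at its mouth, upside down over the short peg, its top 115 mm above the counter. Loose. Origin: centre of its mouth; z up. Leave alone.
- basket: Aluminium couscous basket, 230 mm in diameter, 130 mm high, two side handles reaching 140 mm from its axis; loose, leave alone. Origin: centre of the underside.
- tajine_lid: Conical clay tajine lid, 230 mm in diameter, 174 mm high; loose, leave alone. Origin: centre of the underside.
- scoop: Olive-wood scoop lying flat, about 175 mm long, 50 wide, 28 high; loose, leave alone. Origin: on the underside, where the handle (to its -x) meets the blade (to its +x).
- bowl: Small blue bowl, 100 mm in diameter, 45 high; loose, leave alone. Origin: centre of the underside.
- jar: Amber jar with a red cap, 70 mm in diameter, 100 high; loose, leave alone. Origin: centre of the underside.
- oil: Green oil bottle, 68 mm in diameter, 240 high; loose, leave alone. Origin: centre of the underside.
Not all that is in view belongs to the job. Leave any purple or yellow look-alike of the cup alone.

How it is judged:
By the outcome, as a careful person would: the job done as asked, in the order asked, and still so for the second after the job is handed in, with the robot touching nothing.
It also fails if it takes over 48 s, if anything falls off the work surface, if the arm or the gripper's body presses on something with over 40 N, if the wrist force passes 120 N, or if a joint passes its speed limit or range.

## Working session

There is one attempt and no reset: what is moved stays moved. The work goes in short steps, Python scripts to look and compute and a shell command to move; the robot and the scene stay as the last step left them, time stands still between calls to the robot, and variables do not carry over. Pictures are saved under pics/ and viewed, at most 10 in all, crops included, and the job is handed in when it is done.

```bash
mkdir -p pics; python3 - <<'E'
from plant import ctrl
import cv2
print(ctrl.get_obs())
for n in("side","top"):
    s=ctrl.snapshot(n); cv2.imwrite(f"pics/{n}0.png",s["color"][:,:,::-1])
    print(n,s["intrinsics"],s["R"],s["t"])
E
```

```text
{'clock': 0.0, 'joint_pos': array([-5.55710651e+01,  2.05920437e+01,  6.35369980e-01, -2.23849532e-02,
       -7.01370275e+01, -1.65073977e+01]), 'qvel': array([-0.0767549 ,  0.06878057, -0.15313503,  0.10056796, -0.05790545,
       -0.04205339]), 'tau': array([-1.29392192e-03, -5.82725573e+01,  2.93055707e+01,  6.99680507e+00,
        7.12796827e-03, -9.40807922e-05]), 'tool_pos': array([ 0.20756389, -0.64181854,  0.2476208 ]), 'orientation': array([ 1.79904181e+02, -6.45104968e-03, -1.62086080e+02]), 'force': array([ 0.52714654,  0.2782554 , -0.48883244]), 'moment': array([ 0.00412903,  0.07790612, -0.05691385]), 'gripper_force': 0.0, 'opening': 0.0876784566653865}
side [[383.06734388   0.         309.84664916]
 [  0.         383.06734388 201.24468722]
 [  0.           0.           1.        ]] [[-0.78527094 -0.6187632  -0.02194641]
 [-0.37249228  0.5004488  -0.78153727]
 [ 0.49456956 -0.60554364 -0.62347242]] [0.41014024 0.26306486 1.03125985]
top [[412.13542349   0.         317.84943345]
 [  0.         412.13542349 198.00450293]
 [  0.           0.           1.        ]] [[ 0.00165727 -0.99991031  0.01328978]
 [-0.99390324 -0.00311213 -0.11021189]
 [ 0.11024336 -0.01302611 -0.99381926]] [-0.02099853  0.53132383  1.58605684]
```

View pics/side0.png

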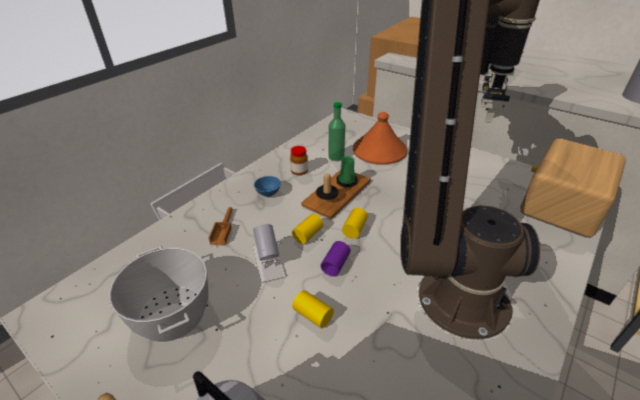

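View pics/top0.png

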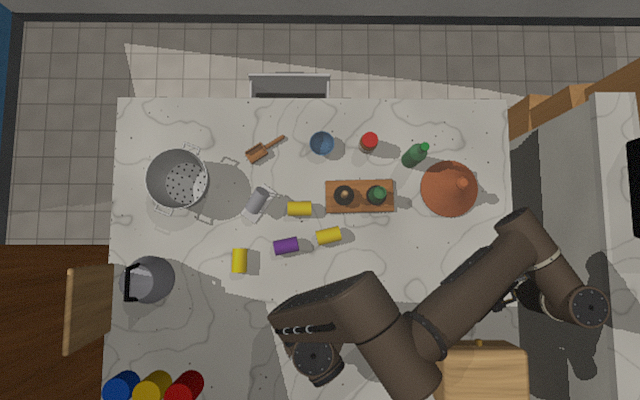

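The side view shows the steel beaker at about (265,242) and the free peg at (326,186). In the top view they are at (257,202) and (344,195). I'll enlarge these areas.

```bash
python3 - <<'E'
import cv2,numpy as np
S=cv2.imread("pics/side0.png");T=cv2.imread("pics/top0.png")
def c(I,x,y,w,h,k):
    o=cv2.resize(I[y:y+h,x:x+w],None,fx=k,fy=k,interpolation=cv2.INTER_CUBIC)
    for i in range(0,w,10): cv2.putText(o,str(x+i),(i*k,8),0,.3,(0,0,255),1);cv2.line(o,(i*k,10),(i*k,14),(0,0,255),1)
    for j in range(10,h,10): cv2.putText(o,str(y+j),(0,j*k+3),0,.3,(0,0,255),1);cv2.line(o,(20,j*k),(24,j*k),(0,0,255),1)
    return o
a=np.hstack([c(S,240,215,50,75,8)[:300*2],c(T,230,175,50,75,8)])
b=np.hstack([c(S,298,150,80,70,5),c(T,320,160,80,70,5)])
cv2.imwrite("pics/a.png",a);cv2.imwrite("pics/b.png",b)
E
```

```text
(no output)
```

View pics/a.png

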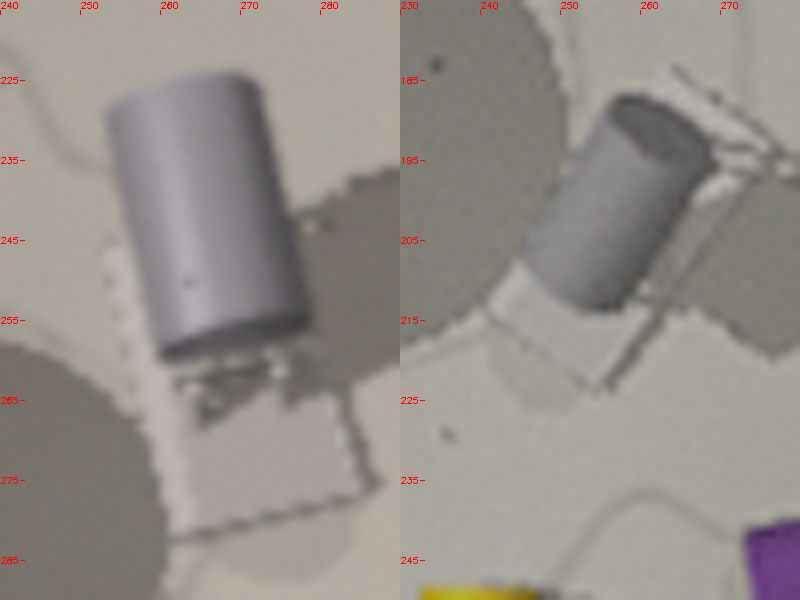

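View pics/b.png

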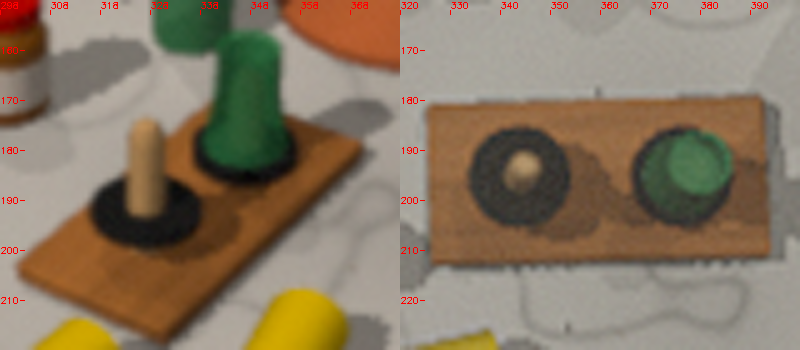

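The side crop shows the beaker spanning (253,229) to (278,256), and the top crop shows it spanning (246,207) to (269,196). In the top view the dark end face is at (262,191). The peg tip is at (327,174.5) in the side view and (344.4,192) in the top view. The disc centre is at (327,192) and (344,195.4). I'll fit poses to these points.

```bash
cat > h.py <<'E'
import numpy as np,cv2
from scipy.optimize import least_squares
from scipy.spatial.transform import Rotation as Rot
C={"side":(np.array([[383.06734388,0,309.84664916],[0,383.06734388,201.24468722],[0,0,1]]),np.array([[-0.78527094,-0.6187632,-0.02194641],[-0.37249228,0.5004488,-0.78153727],[0.49456956,-0.60554364,-0.62347242]]),np.array([0.41014024,0.26306486,1.03125985])),
"top":(np.array([[412.13542349,0,317.84943345],[0,412.13542349,198.00450293],[0,0,1]]),np.array([[0.00165727,-0.99991031,0.01328978],[-0.99390324,-0.00311213,-0.11021189],[0.11024336,-0.01302611,-0.99381926]]),np.array([-0.02099853,0.53132383,1.58605684]))}
def proj(n,X):
    K,R,t=C[n];c=(np.atleast_2d(X)@R.T+t)@K.T;return c[:,:2]/c[:,2:]
def onz(n,p,z):
    K,R,t=C[n];d=R.T@np.linalg.inv(K)@[*p,1];o=-R.T@t;return o+d*(z-o[2])/d[2]
def tri(ps,pt):
    f=lambda X:np.r_[proj("side",X)[0]-ps,proj("top",X)[0]-pt]
    r=least_squares(f,[.5,0,.05]);return r.x,r.fun
def cyl(o,ax,L=.092,r=.029):
    ax=np.array(ax)/np.linalg.norm(ax);u=np.cross(ax,[.3,.5,.8]);u/=np.linalg.norm(u);v=np.cross(ax,u)
    a=np.linspace(0,2*np.pi,60)[:,None];c=r*(np.cos(a)*u+np.sin(a)*v)
    return np.vstack([o+c,o+L*ax+c])
def dist(n,X,pts):
    h=cv2.convexHull(proj(n,X).astype(np.float32));return [cv2.pointPolygonTest(h,(float(p[0]),float(p[1])),True) for p in pts]
E
python3 - <<'E'
from h import *
ps=(np.array([(107,115),(118,100),(150,85),(200,73),(240,72),(258,82),(263,95),(285,200),(130,230),(310,315),(308,330),(280,340),(220,350),(170,362),(160,357)])+.5)/8-.5+[240,215]
pt=(np.array([(212,98),(232,93),(265,102),(300,125),(315,145),(314,165),(222,305),(205,313),(175,308),(140,290),(125,268),(127,250),(268,235),(170,173)])+.5)/8-.5+[230,175]
print(onz("top",(257,202),.06),onz("side",(267,242),.06))
for dn in(0,180):
    best=None
    for y0 in range(0,360,45):
        def f(q):
            y,p=q[3],np.deg2rad(30);ax=np.array([np.cos(p)*np.cos(y),np.cos(p)*np.sin(y),-np.sin(p)])
            X=cyl(q[:3]-ax*.046,ax);return np.r_[dist("side",X,ps),dist("top",X,pt)]
        r=least_squares(f,[*onz("top",(257,202),.06),np.deg2rad(y0)],diff_step=1e-3)
        print(y0,r.cost,r.x[:3],np.rad2deg(r.x[3])%360)
    break
print("tip z=.123",onz("side",(327,174),.121),onz("top",(344.4,192),.121),tri((327,174),(344.4,192)))
print("disc",tri((327.1,192.1),(344,195.3)))
for p in[(301.5,203.5),(331.5,218.3),(370.3,179.5)]:print("s",onz("side",p,.018))
for p in[(325.6,181),(326.6,212.4),(394,211.6),(392.4,179.4)]:print("t",onz("top",p,.018))
E
```

```text
[0.51184771 0.21395437 0.06      ] [0.52479023 0.1994412  0.06      ]
0 159.10224953139075 [0.51542854 0.21243571 0.08074173] 322.42931841071555
45 159.10236008737414 [0.51543128 0.21244326 0.08073983] 322.4525069222651
90 2.451153891152712 [0.51744161 0.21176735 0.07585021] 143.3615782724278
135 2.450978418620227 [0.51743256 0.21177043 0.07585974] 143.3600029188337
180 2.4511349947697414 [0.51744201 0.21176693 0.07585042] 143.36511091982163
225 2.451142875408999 [0.51744135 0.21176705 0.07584997] 143.36562912151302
270 159.107185149752 [0.51542055 0.21243438 0.08074578] 322.3045375598646
315 159.10151088416305 [0.51543509 0.21244863 0.08073503] 322.41818916254357
tip z=.123 [ 0.53915961 -0.11939986  0.121     ] [ 0.54391959 -0.11689058  0.121     ] (array([ 0.54150566, -0.11851095,  0.12076207]), array([-0.71601558, -0.05567498,  0.43543125,  0.65582882]))
disc (array([ 0.54040465, -0.12171614,  0.04225025]), array([-0.12992328, -0.00998665,  0.07952863,  0.12067173]))
s [ 0.59159073 -0.0414793   0.018     ]
s [ 0.46200149 -0.04041815  0.018     ]
s [ 0.4746448  -0.30772484  0.018     ]
t [ 0.60062002 -0.05051682  0.018     ]
t [ 0.47577858 -0.05440016  0.018     ]
t [ 0.47964849 -0.32028591  0.018     ]
t [ 0.60803319 -0.31631419  0.018     ]
```

```bash
cat >> h.py <<'E'
from scipy.spatial.transform import Slerp
TH=np.deg2rad(35);S=.022
def grasp(bottom,yaw,dip,back=0.):
    y,p=np.deg2rad(yaw),np.deg2rad(dip);h=np.array([np.cos(y),np.sin(y),0]);k=np.array([0,0,1.])
    a=np.cos(p)*h-np.sin(p)*k;d=-np.sin(p)*h-np.cos(p)*k
    z=np.cos(TH)*a+np.sin(TH)*d;yy=np.cross(k,-h);yy=-yy  # tool x ~ -h
    R=np.column_stack([np.cross(yy,z),yy,z])
    return np.array(bottom)+S*a-(.003+back)*z,Rot.from_matrix(R)
def cur():
    from plant import ctrl
    o=ctrl.get_obs();return o,o["tool_pos"],Rot.from_euler("xyz",o["orientation"],degrees=True)
def plan(p,R,n=1):
    o,p0,R0=cur();sl=Slerp([0,1],Rot.concatenate([R0,R]))
    for i in range(n):
        A,B=sl(i/n),sl((i+1)/n)
        print((A.inv().apply((p-p0)/n)*10).round(3),((A.inv()*B).as_rotvec()/(np.pi/2)).round(3))
BOT=np.array([.5494,.1880,.0989]);YAW=143.4;PEG=np.array([.5405,-.1202])
E
python3 - <<'E'
from h import *
p,R=grasp(BOT,YAW,30,.15)
print(p,R.as_matrix().round(2));plan(p,R,9)
E
```

```text
[0.58601493 0.16080735 0.22656509] [[ 0.73 -0.6  -0.34]
 [-0.54 -0.8   0.25]
 [-0.42  0.   -0.91]]
[-0.674  0.719  0.024] [-0.034 -0.017 -0.152]
[-0.824  0.537  0.078] [-0.034 -0.017 -0.152]
[-0.924  0.322  0.125] [-0.034 -0.017 -0.152]
[-0.969  0.087  0.161] [-0.034 -0.017 -0.152]
[-0.956 -0.153  0.186] [-0.034 -0.017 -0.152]
[-0.887 -0.385  0.197] [-0.034 -0.017 -0.152]
[-0.764 -0.593  0.193] [-0.034 -0.017 -0.152]
[-0.596 -0.766  0.176] [-0.034 -0.017 -0.152]
[-0.393 -0.893  0.145] [-0.034 -0.017 -0.152]
```

```bash
python3 -m creep '[{"grip":0,"delta_pos":[-0.22,0.24,0.01],"rotation":[-0.011,-0.006,-0.05]},{"grip":0,"delta_pos":[-0.45,0.48,0.02],"rotation":[-0.023,-0.011,-0.1]},{"grip":0,"delta_pos":[-0.67,0.72,0.02],"rotation":[-0.034,-0.017,-0.15]}]'
python3 -m creep '[{"grip":0,"delta_pos":[-0.27,0.18,0.03],"rotation":[-0.011,-0.006,-0.05]},{"grip":0,"delta_pos":[-0.55,0.36,0.05],"rotation":[-0.023,-0.011,-0.1]},{"grip":0,"delta_pos":[-0.82,0.54,0.08],"rotation":[-0.034,-0.017,-0.15]}]'
python3 -m creep '[{"grip":0,"delta_pos":[-0.31,0.11,0.04],"rotation":[-0.011,-0.006,-0.05]},{"grip":0,"delta_pos":[-0.62,0.21,0.08],"rotation":[-0.023,-0.011,-0.1]},{"grip":0,"delta_pos":[-0.92,0.32,0.12],"rotation":[-0.034,-0.017,-0.15]}]'
python3 -c "
from h import *
print(cur()[0]['joint_pos']);p,R=grasp(BOT,YAW,30,.15);plan(p,R,6)"
```

```text
clock: 0.4
tool_pos: [0.2494, -0.5518, 0.2457]
orientation: [177.0, 1.9, -148.5]
force: [0.3, 0.1, -0.7]
opening: 0.0877
gripper_force: 0.0
clock: 0.7
tool_pos: [0.2914, -0.4626, 0.2437]
orientation: [174.7, 4.4, -135.1]
force: [0.6, -0.2, 0.5]
opening: 0.0874
gripper_force: 0.0
clock: 1.0
tool_pos: [0.3339, -0.3741, 0.2416]
orientation: [173.0, 7.4, -121.7]
force: [1.3, 0.3, 0.7]
opening: 0.0875
gripper_force: 0.0
[-31.49163228   9.92300632 -12.35683685  -7.61121644 -74.8320314
   2.64991267]
[-0.968  0.093  0.163] [-0.034 -0.017 -0.153]
[-0.956 -0.149  0.187] [-0.034 -0.017 -0.153]
[-0.887 -0.381  0.198] [-0.034 -0.017 -0.153]
[-0.765 -0.591  0.195] [-0.034 -0.017 -0.153]
[-0.597 -0.765  0.177] [-0.034 -0.017 -0.153]
[-0.393 -0.892  0.147] [-0.034 -0.017 -0.153]
```

Tracking is good, so I'll continue.

```bash
python3 -m creep '[{"grip":0,"delta_pos":[-0.32,0.03,0.05],"rotation":[-0.011,-0.006,-0.05]},{"grip":0,"delta_pos":[-0.65,0.06,0.11],"rotation":[-0.023,-0.011,-0.1]},{"grip":0,"delta_pos":[-0.97,0.09,0.16],"rotation":[-0.034,-0.017,-0.153]}]'
python3 -m creep '[{"grip":0,"delta_pos":[-0.32,-0.05,0.06],"rotation":[-0.011,-0.006,-0.05]},{"grip":0,"delta_pos":[-0.64,-0.1,0.12],"rotation":[-0.023,-0.011,-0.1]},{"grip":0,"delta_pos":[-0.96,-0.15,0.19],"rotation":[-0.034,-0.017,-0.153]}]'
python3 -m creep '[{"grip":0,"delta_pos":[-0.3,-0.13,0.07],"rotation":[-0.011,-0.006,-0.05]},{"grip":0,"delta_pos":[-0.6,-0.25,0.13],"rotation":[-0.023,-0.011,-0.1]},{"grip":0,"delta_pos":[-0.89,-0.38,0.2],"rotation":[-0.034,-0.017,-0.153]}]'
python3 -m creep '[{"grip":0,"delta_pos":[-0.25,-0.2,0.06],"rotation":[-0.011,-0.006,-0.05]},{"grip":0,"delta_pos":[-0.5,-0.4,0.13],"rotation":[-0.023,-0.011,-0.1]},{"grip":0,"delta_pos":[-0.77,-0.59,0.2],"rotation":[-0.034,-0.017,-0.153]}]'
python3 -m creep '[{"grip":0,"delta_pos":[-0.2,-0.25,0.06],"rotation":[-0.011,-0.006,-0.05]},{"grip":0,"delta_pos":[-0.4,-0.51,0.12],"rotation":[-0.023,-0.011,-0.1]},{"grip":0,"delta_pos":[-0.6,-0.77,0.18],"rotation":[-0.034,-0.017,-0.153]}]'
python3 -m creep '[{"grip":0,"delta_pos":[-0.13,-0.3,0.05],"rotation":[-0.011,-0.006,-0.05]},{"grip":0,"delta_pos":[-0.26,-0.6,0.1],"rotation":[-0.023,-0.011,-0.1]},{"grip":0,"delta_pos":[-0.39,-0.89,0.15],"rotation":[-0.034,-0.017,-0.153]},{"grip":0,"delta_pos":[-0.39,-0.89,0.15],"rotation":[-0.034,-0.017,-0.153]}]'
python3 -c "
from h import *
print(cur()[0]['joint_pos']);p,R=grasp(BOT,YAW,30,.15);plan(p,R,1)
from plant import ctrl
cv2.imwrite('pics/s1.png',cv2.resize(ctrl.snapshot('side')['color'][100:300,180:400,::-1],None,fx=3,fy=3))"
```

```text
clock: 1.3
tool_pos: [0.3764, -0.285, 0.2393]
orientation: [172.1, 10.7, -108.1]
force: [1.2, 0.3, -0.1]
opening: 0.0876
gripper_force: 0.0
clock: 1.6
tool_pos: [0.4189, -0.1958, 0.2367]
orientation: [172.0, 14.1, -94.4]
force: [1.0, 0.3, -0.3]
opening: 0.0877
gripper_force: 0.0
clock: 1.9
tool_pos: [0.4609, -0.1063, 0.234]
orientation: [172.8, 17.5, -80.4]
force: [-0.0, -0.2, -0.3]
opening: 0.0879
gripper_force: 0.0
clock: 2.2
tool_pos: [0.5029, -0.0168, 0.2306]
orientation: [174.3, 20.5, -66.1]
force: [0.7, -0.2, -0.6]
opening: 0.0874
gripper_force: 0.0
clock: 2.5
tool_pos: [0.5452, 0.073, 0.2278]
orientation: [176.7, 23.1, -51.4]
force: [0.6, 0.2, -0.8]
opening: 0.088
gripper_force: 0.0
clock: 2.9
tool_pos: [0.5874, 0.1641, 0.223]
orientation: [179.8, 25.2, -36.3]
force: [-0.2, 0.3, -1.4]
opening: 0.0877
gripper_force: 0.0
[ 20.60511147  26.10960412  10.02241718 -20.76493448 -88.58293015
  36.34797516]
[-0.008  0.035 -0.036] [0.004 0.002 0.003]
```

View pics/s1.png

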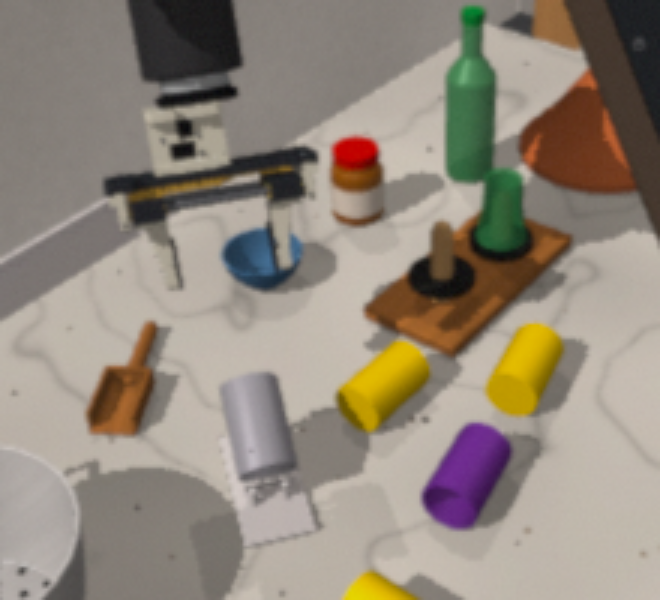

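The gripper is aligned above the beaker, which is at (258,425) in the crop. I'll move in along the tool axis.

```bash
python3 -m creep '[{"grip":0,"delta_pos":[-0.01,0.035,0.3],"rotation":[0.004,0.002,0.003]},{"grip":0,"delta_pos":[-0.01,0.035,0.6],"rotation":[0.004,0.002,0.003]},{"grip":0,"delta_pos":[-0.01,0.035,0.85],"rotation":[0.004,0.002,0.003]},{"grip":0,"delta_pos":[-0.01,0.035,1],"rotation":[0.004,0.002,0.003]},{"grip":0,"delta_pos":[-0.01,0.035,1],"rotation":[0.004,0.002,0.003]}]'
python3 -c "
from h import *
p,R=grasp(BOT,YAW,30,0);plan(p,R,1)
from plant import ctrl
a=cv2.resize(ctrl.snapshot('side')['color'][190:290,220:320,::-1],None,fx=4,fy=4)
b=cv2.resize(ctrl.snapshot('top')['color'][150:250,210:310,::-1],None,fx=4,fy=4)
cv2.imwrite('pics/s2.png',np.hstack([a,b]))"
```

```text
clock: 3.45
tool_pos: [0.5483, 0.183, 0.1333]
orientation: [179.9, 25.0, -37.0]
force: [-0.4, -0.3, 0.9]
opening: 0.0878
gripper_force: 0.0
[-0.    -0.047  0.471] [-0.    -0.    -0.004]
```

View pics/s2.png

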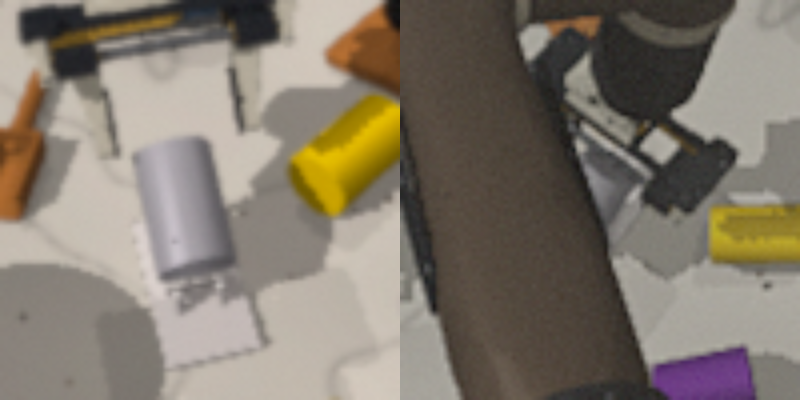

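The beaker lies between the fingers, which are at x=112 and x=240 in the left panel. I'll do the final approach and close.

```bash
python3 -m creep '[{"grip":0,"delta_pos":[0,-0.04,0.12],"rotation":[0,0,-0.004]},{"grip":0,"delta_pos":[0,-0.045,0.24],"rotation":[0,0,-0.004]},{"grip":0,"delta_pos":[0,-0.045,0.36],"rotation":[0,0,-0.004]},{"grip":0,"delta_pos":[0,-0.045,0.47],"rotation":[0,0,-0.004]},{"grip":0,"delta_pos":[0,-0.045,0.47],"rotation":[0,0,-0.004]}]'
python3 -c "
from h import *
p,R=grasp(BOT,YAW,30,0);plan(p,R,1)"
python3 -m creep '[{"grip":1,"delta_pos":[0,0,0],"rotation":[0,0,0]},{"grip":1,"delta_pos":[0,0,0],"rotation":[0,0,0]},{"grip":1,"delta_pos":[0,0,0],"rotation":[0,0,0]},{"grip":1,"delta_pos":[0,0,0],"rotation":[0,0,0]},{"grip":1,"delta_pos":[0,0,0],"rotation":[0,0,0]}]'
```

```text
clock: 4.05
tool_pos: [0.5351, 0.199, 0.0903]
orientation: [-179.9, 25.0, -36.6]
force: [-0.5, -0.9, -0.4]
opening: 0.0876
gripper_force: 0.0
[ 0.001  0.003 -0.003] [-0. -0.  0.]
clock: 4.55
tool_pos: [0.5371, 0.1988, 0.0926]
orientation: [-179.7, 24.8, -36.5]
force: [0.5, 0.3, 1.0]
opening: 0.0583
gripper_force: 30.0
```

```bash
python3 -m creep '[{"grip":1,"delta_pos":[-0.06,0,-0.14],"rotation":[0,0,0]},{"grip":1,"delta_pos":[-0.15,0,-0.32],"rotation":[0,0,0]},{"grip":1,"delta_pos":[-0.26,0,-0.56],"rotation":[0,0,0]},{"grip":1,"delta_pos":[-0.36,0,-0.78],"rotation":[0,0,0]},{"grip":1,"delta_pos":[-0.42,0,-0.91],"rotation":[0,0,0]}]'
python3 -m creep '[{"grip":1,"delta_pos":[-0.06,0,-0.14],"rotation":[0,0,0]},{"grip":1,"delta_pos":[-0.08,0,-0.18],"rotation":[0,0,0]},{"grip":1,"delta_pos":[-0.08,0,-0.18],"rotation":[0,0,0]}]'
python3 -c "
from h import *
print(cur()[0]['joint_pos'],cur()[0]['opening'])
p,R=grasp([*PEG,.255],YAW,90,0);plan(p,R,5)"
```

```text
clock: 5.05
tool_pos: [0.5374, 0.1985, 0.1955]
orientation: [-179.6, 24.8, -36.4]
force: [0.5, -0.3, -1.0]
opening: 0.0584
gripper_force: 30.0
clock: 5.35
tool_pos: [0.537, 0.1983, 0.2125]
orientation: [-179.7, 24.9, -36.5]
force: [0.6, -0.5, -2.8]
opening: 0.0583
gripper_force: 30.0
[ 24.85665364  22.14814608   2.89989267 -21.93049542 -83.53108603
  33.56033888] 0.05826642376863598
[ 0.326  0.507 -0.204] [-0.001  0.133 -0.   ]
[ 0.362  0.507 -0.132] [-0.001  0.133 -0.   ]
[ 0.381  0.507 -0.053] [-0.001  0.133 -0.   ]
[0.384 0.507 0.027] [-0.001  0.133 -0.   ]
[0.37  0.507 0.107] [-0.001  0.133 -0.   ]
```

```bash
python3 -m creep '[{"grip":1,"delta_pos":[0.11,0.17,-0.07],"rotation":[0,0.044,0]},{"grip":1,"delta_pos":[0.22,0.34,-0.14],"rotation":[0,0.089,0]},{"grip":1,"delta_pos":[0.33,0.51,-0.2],"rotation":[0,0.133,0]}]'
python3 -m creep '[{"grip":1,"delta_pos":[0.12,0.17,-0.04],"rotation":[0,0.044,0]},{"grip":1,"delta_pos":[0.24,0.34,-0.09],"rotation":[0,0.089,0]},{"grip":1,"delta_pos":[0.36,0.51,-0.13],"rotation":[0,0.133,0]}]'
python3 -m creep '[{"grip":1,"delta_pos":[0.13,0.17,-0.02],"rotation":[0,0.044,0]},{"grip":1,"delta_pos":[0.25,0.34,-0.04],"rotation":[0,0.089,0]},{"grip":1,"delta_pos":[0.38,0.51,-0.05],"rotation":[0,0.133,0]}]'
python3 -m creep '[{"grip":1,"delta_pos":[0.13,0.17,0.01],"rotation":[0,0.044,0]},{"grip":1,"delta_pos":[0.26,0.34,0.02],"rotation":[0,0.089,0]},{"grip":1,"delta_pos":[0.38,0.51,0.03],"rotation":[0,0.133,0]}]'
python3 -m creep '[{"grip":1,"delta_pos":[0.13,0.17,0.04],"rotation":[0,0.044,0]},{"grip":1,"delta_pos":[0.25,0.34,0.07],"rotation":[0,0.089,0]},{"grip":1,"delta_pos":[0.37,0.51,0.11],"rotation":[0,0.133,0]},{"grip":1,"delta_pos":[0.37,0.51,0.11],"rotation":[0,0.133,0]},{"grip":1,"delta_pos":[0.37,0.51,0.11],"rotation":[0,0.133,0]}]'
python3 -c "
from h import *
print(cur()[0]['joint_pos'])
p,R=grasp([*PEG,.255],YAW,90,0);plan(p,R,1)
from plant import ctrl
a=cv2.resize(ctrl.snapshot('side')['color'][115:235,270:390,::-1],None,fx=4,fy=4,interpolation=2)
b=cv2.resize(ctrl.snapshot('top')['color'][130:250,300:380,::-1],None,fx=4,fy=4)
cv2.imwrite('pics/s3.png',np.hstack([a,b]))"
```

```text
clock: 5.65
tool_pos: [0.537, 0.1335, 0.2149]
orientation: [-179.9, 12.8, -36.6]
force: [0.2, -0.2, -1.6]
opening: 0.0579
gripper_force: 30.0
clock: 5.95
tool_pos: [0.5368, 0.07, 0.2196]
orientation: [-179.9, 0.8, -36.6]
force: [1.0, 0.1, -1.3]
opening: 0.0586
gripper_force: 30.0
clock: 6.25
tool_pos: [0.5368, 0.0065, 0.2239]
orientation: [-179.9, -11.1, -36.6]
force: [-0.1, -1.1, -1.5]
opening: 0.0584
gripper_force: 30.0
clock: 6.55
tool_pos: [0.5367, -0.0568, 0.2279]
orientation: [-179.9, -23.1, -36.6]
force: [0.7, -1.4, -0.4]
opening: 0.0587
gripper_force: 30.0
clock: 7.05
tool_pos: [0.5388, -0.1216, 0.2351]
orientation: [-180.0, -34.6, -36.9]
force: [0.3, -0.3, -2.3]
opening: 0.0586
gripper_force: 30.0
[ 11.4196243   -4.42405401 -58.27679867  66.90333767 -27.39249755
 -17.06865035]
[-0.009 -0.021 -0.01 ] [ 0.001  0.005 -0.002]
```

View pics/s3.png

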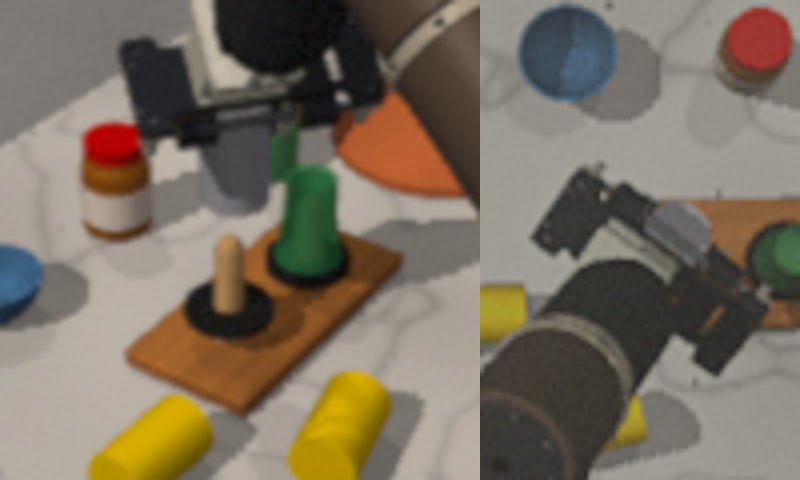

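The beaker hangs mouth-down beside the peg tip's line of sight, with its rim near (233,208) in the left panel. Joint 3 is at its limit, so I'll swing the yaw sideways, which also takes the gripper body away from the glass.

```bash
python3 -c "
from h import *
p,R=grasp([*PEG,.255],YAW-40,90,0);plan(p,R,3)"
```

```text
[ 0.    -0.007 -0.002] [-0.084  0.002  0.121]
[-0.001 -0.006 -0.003] [-0.084  0.002  0.121]
[-0.002 -0.006 -0.004] [-0.084  0.002  0.121]
```

```bash
python3 -m creep '[{"grip":1,"delta_pos":[0,0,0],"rotation":[-0.028,0,0.04]},{"grip":1,"delta_pos":[0,-0.01,0],"rotation":[-0.056,0,0.08]},{"grip":1,"delta_pos":[0,-0.01,0],"rotation":[-0.084,0.002,0.121]},{"grip":1,"delta_pos":[0,-0.01,0],"rotation":[-0.084,0.002,0.121]}]'
python3 -c "
from h import *
print(cur()[0]['joint_pos'])
p,R=grasp([*PEG,.255],YAW-40,90,0);plan(p,R,2)"
```

```text
clock: 7.55
tool_pos: [0.5412, -0.1171, 0.2352]
orientation: [-180.0, -34.7, -49.8]
force: [0.2, 1.5, -2.0]
opening: 0.0583
gripper_force: 30.0
[ 19.59808551  -0.89948753 -53.9197332   57.93887361 -39.02446667
 -26.57589758]
[0.002 0.009 0.   ] [-0.085  0.001  0.122]
[0.004 0.008 0.001] [-0.085  0.001  0.122]
```

Joints are moving away from the limits, so I'll continue.

```bash
python3 -m creep '[{"grip":1,"delta_pos":[0,0,0],"rotation":[-0.042,0,0.06]},{"grip":1,"delta_pos":[0,0.01,0],"rotation":[-0.085,0.001,0.122]},{"grip":1,"delta_pos":[0,0.01,0],"rotation":[-0.085,0.001,0.122]}]'
python3 -m creep '[{"grip":1,"delta_pos":[0,0,0],"rotation":[-0.042,0,0.06]},{"grip":1,"delta_pos":[0,0.01,0],"rotation":[-0.085,0.001,0.122]},{"grip":1,"delta_pos":[0,0.01,0],"rotation":[-0.085,0.001,0.122]},{"grip":1,"delta_pos":[0,0.01,0],"rotation":[-0.085,0.001,0.122]},{"grip":1,"delta_pos":[0,0.01,0],"rotation":[-0.085,0.001,0.122]}]'
python3 -c "
from h import *
print(cur()[0]['joint_pos'])
p,R=grasp([*PEG,.255],YAW-40,90,0);plan(p,R,1)
from plant import ctrl
a=cv2.resize(ctrl.snapshot('side')['color'][115:215,270:370,::-1],None,fx=5,fy=5,interpolation=2)
b=cv2.resize(ctrl.snapshot('top')['color'][150:250,310:370,::-1],None,fx=5,fy=5,interpolation=2)
cv2.imwrite('pics/s4.png',np.hstack([a,b]))
R=cur()[2]
for n in('side','top'):
  X=cyl(cur()[1]+.003*R.apply([0,0,1])+[0,0,.022],[0,0,-1]);q=proj(n,X)-([270,115] if n=='side' else [310,150]);print(n,(q[::10]*5).round())
"
```

```text
clock: 7.85
tool_pos: [0.541, -0.118, 0.2356]
orientation: [-180.0, -34.8, -63.2]
force: [-0.1, -0.1, -1.4]
opening: 0.0586
gripper_force: 30.0
clock: 8.35
tool_pos: [0.5384, -0.1207, 0.2361]
orientation: [-179.9, -35.0, -76.6]
force: [0.3, 0.0, -1.8]
opening: 0.0585
gripper_force: 30.0
[ 25.72524336   7.24870549 -42.00529666  41.84177532 -57.14515943
 -40.71594241]
[-0.017 -0.021 -0.004] [-0.001  0.     0.   ]
side [[272.  96.]
 [317.  99.]
 [335. 120.]
 [305. 139.]
 [259. 134.]
 [245. 112.]
 [272. 218.]
 [315. 221.]
 [332. 243.]
 [304. 262.]
 [259. 258.]
 [246. 234.]]
top [[217. 156.]
 [239. 194.]
 [215. 231.]
 [172. 228.]
 [153. 189.]
 [178. 154.]
 [205. 175.]
 [225. 211.]
 [203. 245.]
 [162. 243.]
 [144. 206.]
 [168. 173.]]
```

View pics/s4.png

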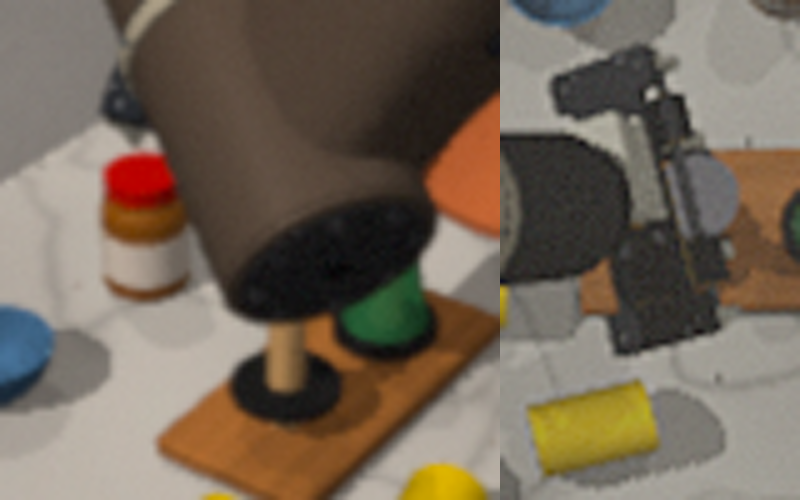

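In the top panel the beaker's bottom disc at (205,195) matches the prediction. The arm hides it in the side view. I'll descend to just above the highest possible stop.

```bash
python3 -c "
from h import *
p,R=grasp([*PEG,.170],YAW-40,90,0);plan(p,R,1);print(p,R.inv().apply([0,0,-1]))"
```

```text
[-0.508 -0.019  0.694] [-0.001  0.    -0.001]
[ 0.54010122 -0.11852612  0.15045746] [-0.57357644  0.          0.81915204]
```

```bash
python3 -m creep '[{"grip":1,"delta_pos":[-0.09,-0.02,0.12],"rotation":[0,0,0]},{"grip":1,"delta_pos":[-0.18,-0.02,0.25],"rotation":[0,0,0]},{"grip":1,"delta_pos":[-0.26,-0.02,0.36],"rotation":[0,0,0]}]'
python3 -m creep '[{"grip":1,"delta_pos":[-0.09,0,0.12],"rotation":[0,0,0]},{"grip":1,"delta_pos":[-0.18,0,0.24],"rotation":[0,0,0]},{"grip":1,"delta_pos":[-0.25,0,0.33],"rotation":[0,0,0]},{"grip":1,"delta_pos":[-0.25,0,0.33],"rotation":[0,0,0]},{"grip":1,"delta_pos":[-0.25,0,0.33],"rotation":[0,0,0]}]'
python3 -c "
from h import *
print(cur()[0]['joint_pos'],cur()[0]['moment'])
p,R=grasp([*PEG,.170],YAW-40,90,0);plan(p,R,1)"
```

```text
clock: 8.75
tool_pos: [0.5406, -0.1194, 0.1915]
orientation: [-179.8, -35.0, -76.7]
force: [-0.4, 0.8, -1.1]
opening: 0.0583
gripper_force: 30.0
clock: 9.25
tool_pos: [0.5408, -0.1178, 0.1508]
orientation: [-179.9, -35.0, -76.8]
force: [-0.3, 0.3, -2.6]
opening: 0.0583
gripper_force: 30.0
[ 23.50051638  13.28807285 -49.00514569  50.2883816  -47.24805459
 -51.62526861] [ 2.11165937  0.53605614 -0.0221036 ]
[0.003 0.008 0.006] [-0.001 -0.    -0.001]
```

```bash
cat > ok.py <<'E'
from plant import ctrl;import sys
o=ctrl.get_obs();sys.exit(0 if o["force"][2]<2 else 1)
E
D() { python3 -c "from plant import ctrl;o=ctrl.get_obs();print(o['clock'],o['tool_pos'],o['force'],o['moment'])"; }
python3 -m creep '[{"grip":1,"delta_pos":[-0.015,0,0.02],"rotation":[0,0,0]},{"grip":1,"delta_pos":[-0.023,0,0.033],"rotation":[0,0,0]}]' && python3 ok.py &&
python3 -m creep '[{"grip":1,"delta_pos":[-0.015,0,0.02],"rotation":[0,0,0]},{"grip":1,"delta_pos":[-0.023,0,0.033],"rotation":[0,0,0]}]' && python3 ok.py &&
python3 -m creep '[{"grip":1,"delta_pos":[-0.015,0,0.02],"rotation":[0,0,0]},{"grip":1,"delta_pos":[-0.023,0,0.033],"rotation":[0,0,0]}]' && python3 ok.py &&
python3 -m creep '[{"grip":1,"delta_pos":[-0.015,0,0.02],"rotation":[0,0,0]},{"grip":1,"delta_pos":[-0.023,0,0.033],"rotation":[0,0,0]}]' && python3 ok.py &&
python3 -m creep '[{"grip":1,"delta_pos":[-0.015,0,0.02],"rotation":[0,0,0]},{"grip":1,"delta_pos":[-0.023,0,0.033],"rotation":[0,0,0]}]' && python3 ok.py &&
python3 -m creep '[{"grip":1,"delta_pos":[-0.015,0,0.02],"rotation":[0,0,0]},{"grip":1,"delta_pos":[-0.023,0,0.033],"rotation":[0,0,0]}]'
D
python3 -c "
from h import *
p,R=grasp([*PEG,.146],YAW-40,90,0);plan(p,R,1)"
```

```text
clock: 9.45
tool_pos: [0.5412, -0.1174, 0.1471]
orientation: [-179.7, -35.0, -76.8]
force: [-1.0, 0.1, -2.2]
opening: 0.0587
gripper_force: 30.0
clock: 9.65
tool_pos: [0.5409, -0.1175, 0.1426]
orientation: [-179.8, -35.0, -76.8]
force: [0.7, -0.9, -1.9]
opening: 0.0582
gripper_force: 30.0
clock: 9.85
tool_pos: [0.5408, -0.1176, 0.1384]
orientation: [-179.8, -35.0, -76.8]
force: [-0.3, -0.0, -1.9]
opening: 0.0582
gripper_force: 30.0
clock: 10.05
tool_pos: [0.5408, -0.1177, 0.1343]
orientation: [-179.8, -35.0, -76.8]
force: [0.6, -0.1, -2.2]
opening: 0.0583
gripper_force: 30.0
clock: 10.25
tool_pos: [0.5408, -0.1176, 0.1303]
orientation: [-179.8, -35.0, -76.8]
force: [-0.4, -0.2, -1.4]
opening: 0.0585
gripper_force: 30.0
clock: 10.45
tool_pos: [0.5408, -0.1176, 0.1263]
orientation: [-179.8, -35.0, -76.8]
force: [-2.3, 0.7, 3.8]
opening: 0.0586
gripper_force: 30.0
10.45 [ 0.54081227 -0.11764663  0.1263186 ] [-2.33996408  0.68548912  3.77243374] [ 1.34678     0.75496241 -0.22962847]
[0.006 0.009 0.003] [-0.001  0.    -0.002]
```

Contact is felt at a rim height of about 0.054, with Fz up from -2 to +3.8 N. I'll check that it's the stop and that the beaker is straight.

```bash
python3 -c "
from h import *
from plant import ctrl
a=cv2.resize(ctrl.snapshot('side')['color'][130:230,280:380,::-1],None,fx=5,fy=5,interpolation=2)
b=cv2.resize(ctrl.snapshot('top')['color'][150:250,310:370,::-1],None,fx=5,fy=5,interpolation=2)
cv2.imwrite('pics/s5.png',np.hstack([a,b]))
o=cur()[0];print(o['force'],o['moment'],o['tool_pos'])
R=cur()[2]
for n in('side','top'):
  X=cyl(cur()[1]+.003*R.apply([0,0,1])+[0,0,.022],[0,0,-1]);q=proj(n,X)-([280,130] if n=='side' else [310,150]);print(n,(q[::10]*5).round().tolist())
"
```

```text
[ 0.24805914  0.14924744 -1.26593316] [2.1691738  0.6142486  0.02846054] [ 0.54083991 -0.11769245  0.12644132]
side [[216.0, 166.0], [259.0, 169.0], [276.0, 192.0], [248.0, 211.0], [204.0, 206.0], [190.0, 183.0], [216.0, 276.0], [257.0, 279.0], [273.0, 302.0], [246.0, 322.0], [204.0, 317.0], [192.0, 293.0]]
top [[198.0, 176.0], [218.0, 211.0], [196.0, 245.0], [156.0, 242.0], [138.0, 206.0], [162.0, 173.0], [188.0, 192.0], [206.0, 226.0], [186.0, 258.0], [148.0, 255.0], [131.0, 221.0], [153.0, 190.0]]
```

View pics/s5.png

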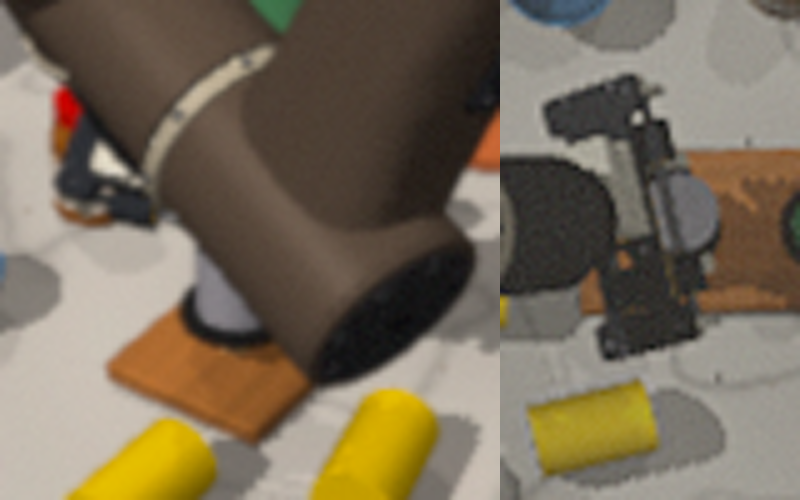

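The rim is just above or on the disc at about (230,325), but the force fell back to -1.3 N. That is not a firm contact, so I'll continue in 1 mm steps.

```bash
sed -i 's/<2 /<4 /' ok.py
M='python3 -m creep'
python3 -m creep '[{"grip":1,"delta_pos":[-0.006,0,0.008],"rotation":[0,0,0]},{"grip":1,"delta_pos":[-0.006,0,0.008],"rotation":[0,0,0]}]' | grep -E 'tool|force: \[' ; python3 ok.py &&
python3 -m creep '[{"grip":1,"delta_pos":[-0.006,0,0.008],"rotation":[0,0,0]},{"grip":1,"delta_pos":[-0.006,0,0.008],"rotation":[0,0,0]}]'| grep -E 'tool|force: \[' ; python3 ok.py &&
python3 -m creep '[{"grip":1,"delta_pos":[-0.006,0,0.008],"rotation":[0,0,0]},{"grip":1,"delta_pos":[-0.006,0,0.008],"rotation":[0,0,0]}]'| grep -E 'tool|force: \[' ; python3 ok.py &&
python3 -m creep '[{"grip":1,"delta_pos":[-0.006,0,0.008],"rotation":[0,0,0]},{"grip":1,"delta_pos":[-0.006,0,0.008],"rotation":[0,0,0]}]'| grep -E 'tool|force: \[' ; python3 ok.py; echo $?
```

```text
tool_pos: [0.5409, -0.1179, 0.1263]
force: [-3.1, 0.0, 4.9]
1
```

```bash
python3 -m creep '[{"grip":1,"delta_pos":[0,0,0],"rotation":[0,0,0]},{"grip":1,"delta_pos":[0,0,0],"rotation":[0,0,0]}]' | grep -E 'tool|ori|force: \['
python3 -m creep '[{"grip":1,"delta_pos":[-0.006,0,0.008],"rotation":[0,0,0]},{"grip":1,"delta_pos":[-0.006,0,0.008],"rotation":[0,0,0]}]' | grep -E 'tool|ori|force: \['
python3 -c "
from plant import ctrl;o=ctrl.get_obs();print(o['moment'],o['force'])"
```

```text
tool_pos: [0.5409, -0.1179, 0.1263]
orientation: [-179.8, -35.0, -76.8]
force: [-4.1, 0.5, 5.2]
tool_pos: [0.541, -0.1181, 0.1262]
orientation: [-179.8, -35.1, -76.8]
force: [-8.2, 4.1, 14.7]
[ 0.09024745  2.22685554 -1.32779458] [-8.19954602  4.13043086 14.747239  ]
```

It is firmly seated: Fz is 14.7 N, z is not falling, and the stop top is about 36 mm above the foot, which is within range. I'll take the preload off, then open.

```bash
python3 -m creep '[{"grip":1,"delta_pos":[0.006,0,-0.008],"rotation":[0,0,0]},{"grip":1,"delta_pos":[0.009,0,-0.012],"rotation":[0,0,0]},{"grip":1,"delta_pos":[0.009,0,-0.012],"rotation":[0,0,0]}]' | grep -E 'tool|ori|force: \['
python3 -m creep '[{"grip":0.9,"delta_pos":[0,0,0],"rotation":[0,0,0]},{"grip":0,"delta_pos":[0,0,0],"rotation":[0,0,0]},{"grip":0,"delta_pos":[0,0,0],"rotation":[0,0,0]},{"grip":0,"delta_pos":[0,0,0],"rotation":[0,0,0]},{"grip":0,"delta_pos":[0,0,0],"rotation":[0,0,0]}]'
python3 -m creep '[{"grip":0,"delta_pos":[0,0,0],"rotation":[0,0,0]},{"grip":0,"delta_pos":[0,0,0],"rotation":[0,0,0]},{"grip":0,"delta_pos":[0,0,0],"rotation":[0,0,0]}]'
```

```text
tool_pos: [0.5409, -0.1177, 0.1263]
orientation: [-179.8, -35.0, -76.8]
force: [-1.3, -0.1, 2.6]
clock: 11.95
tool_pos: [0.5409, -0.1176, 0.1259]
orientation: [-179.8, -35.0, -76.8]
force: [0.9, -0.4, 0.2]
opening: 0.0838
gripper_force: 0.0
clock: 12.25
tool_pos: [0.5408, -0.1176, 0.126]
orientation: [-179.8, -35.0, -76.8]
force: [-0.4, 0.5, -0.4]
opening: 0.0876
gripper_force: 0.0
```

```bash
python3 -m creep '[{"grip":0,"delta_pos":[0,0,-0.15],"rotation":[0,0,0]},{"grip":0,"delta_pos":[0,0,-0.35],"rotation":[0,0,0]},{"grip":0,"delta_pos":[0,0,-0.6],"rotation":[0,0,0]},{"grip":0,"delta_pos":[0,0,-0.85],"rotation":[0,0,0]},{"grip":0,"delta_pos":[0,0,-1],"rotation":[0,0,0]}]'
python3 -c "
from h import *
print(cur()[0]['joint_pos'], cur()[2].inv().apply([0,.2,.0])*10)"
```

```text
clock: 12.75
tool_pos: [0.5277, -0.0607, 0.2094]
orientation: [-179.7, -34.9, -76.8]
force: [0.8, -0.2, -1.1]
opening: 0.0875
gripper_force: 0.0
[ 33.24953169   9.16245196 -43.04326149  39.53768359 -57.98461199
 -47.47338378] [-1.59604049 -0.46207342 -1.11316796]
```

Next I'll move sideways (+y) and slightly up, out of the cameras' way.

```bash
python3 -m creep '[{"grip":0,"delta_pos":[-0.2,-0.1,-0.25],"rotation":[0,0,0]},{"grip":0,"delta_pos":[-0.45,-0.2,-0.5],"rotation":[0,0,0]},{"grip":0,"delta_pos":[-0.7,-0.23,-0.75],"rotation":[0,0,0]},{"grip":0,"delta_pos":[-0.8,-0.23,-0.8],"rotation":[0,0,0]}]'
python3 -m creep '[{"grip":0,"delta_pos":[-0.2,-0.1,-0.25],"rotation":[0,0,0]},{"grip":0,"delta_pos":[-0.45,-0.2,-0.5],"rotation":[0,0,0]},{"grip":0,"delta_pos":[-0.7,-0.23,-0.75],"rotation":[0,0,0]},{"grip":0,"delta_pos":[-0.8,-0.23,-0.8],"rotation":[0,0,0]},{"grip":0,"delta_pos":[-0.8,-0.23,-0.8],"rotation":[0,0,0]}]'
python3 -c "
from h import *
from plant import ctrl
a=cv2.resize(ctrl.snapshot('side')['color'][130:230,280:380,::-1],None,fx=5,fy=5,interpolation=2)
b=cv2.resize(ctrl.snapshot('top')['color'][150:250,310:370,::-1],None,fx=5,fy=5,interpolation=2)
cv2.imwrite('pics/s6.png',np.hstack([a,b]));print(cur()[0]['joint_pos'])
"
```

```text
clock: 13.15
tool_pos: [0.525, 0.0551, 0.2286]
orientation: [-179.7, -34.9, -76.7]
force: [-0.5, 0.3, 0.0]
opening: 0.0875
gripper_force: 0.0
clock: 13.65
tool_pos: [0.5206, 0.1667, 0.2467]
orientation: [-179.9, -35.0, -76.7]
force: [-0.6, -0.5, -0.7]
opening: 0.0876
gripper_force: 0.0
[ 54.23767168  15.91340933 -25.05701996  26.67214736 -75.31552194
 -53.92160534]
```

View pics/s6.png

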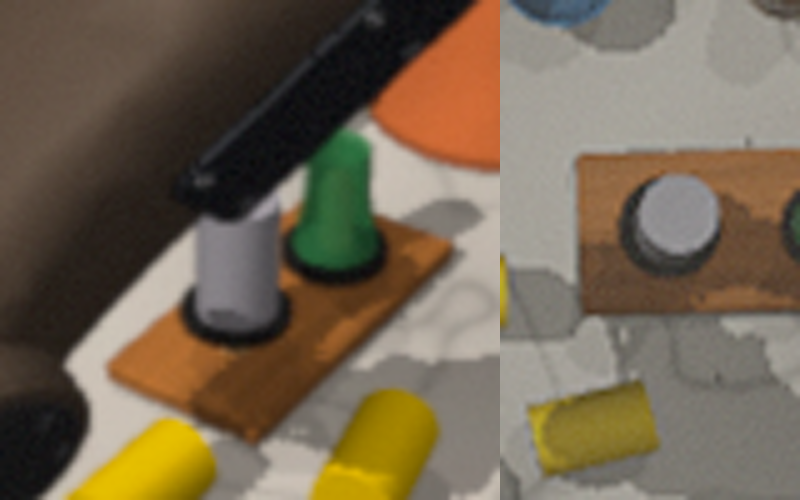

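The beaker stands straight on the stop, with its rim at about (235,320) in the side panel, and the glass is untouched. I'm handing the job in.

```bash
python3 -c "
from plant import ctrl
print(ctrl.close_job())"
```

```text
the job is handed in; nothing more can be done
None
```

The steel beaker stands upside down and straight on the free peg's rubber stop, lowered until contact was felt before release; the tea glass looks undisturbed in the last pictures, and the job was handed in at about 14 s.

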